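# Gauge the probe port of a culture chamber

### The job

Set the loose cover plate flush on the chamber base, over its two locating pins, and let go of it. Then take the gauge rod from its rest, push it down the sloping guide tube of the cover plate until its collar stops on the tube's mouth, and draw it fully out again. Finish still holding the rod in the gripper, level and still, with its tip 10 to 20 cm above the white tile for reading; leave the cover plate seated and do not disturb the other things on the table.

Things in the scene. Friction and masses are not known exactly. Their poses are not given: they have to be found in the camera images.
- chamber_base: Fixed aluminium block on a dark 108x148 mm flange, 90 mm (x) by 130 mm (y); flat top 30 mm above its origin (centre of the underside, z up). Two steel pins stand 14 mm above the top, tapered over the last 4 mm: a thick one, 12 mm diameter, at (+26, +50) mm and a thin one, 8 mm, at (-26, -50) mm in x, y. Turned up to 0.3 rad from the world axes.
- cover_plate: Loose aluminium plate, 90 (x) by 130 (y) by 8 mm, 0.22 to 0.45 kg, with an upright rib and a sloping tube on top, flat on the table. Origin: centre of the underside, z up. Holes of 15 mm at (+26, +50) and 11 mm at (-26, -50) mm take the thick and the thin pin: it fits one way only; seated, its frame is that of chamber_base raised 30 mm.
- rib_grip (a point): Point inside the upright rib of cover_plate, at (0, -42, 36) mm in the plate's frame. The rib is 12 mm thick (x), 32 mm long (y) and rises 40 mm above the plate's top (12 mm above this point); grip the plate here, across its x.
- tube_mouth (a point): Centre of the upper open end (mouth) of the steel guide tube fixed on cover_plate, at (0, 45.6, 48.5) mm in the plate's frame; the collar stops here. Tube: 24 mm outside, straight 14 mm bore, 55 mm long, open at both ends, 30 degrees from level over x = 0. The rod enters here heading along (0, -0.866, -0.5) in the plate's frame.
- gauge_rod: Gauge rod, 0.08 to 0.17 kg; origin at the middle of the handle, on the axis; tip along its own -y. Black handle 16x16 mm, y -50 to +50 mm; then a 10 mm neck, a collar of 24 mm diameter (y -66 to -74), and a shaft of 9 mm diameter, 70 mm long, tapering over the last 8 mm to a 4 mm tip at y = -144. It starts level in its rest, axis 45 mm above the table, tip to the robot's right.
- rod_collar (a point): Centre of the collar's front face (the side towards the tip), on the rod's axis.
- rod_tip (a point): The end of the rod's tip, on its axis.
- rod_rest: Fixed grey rest under the rod, 50x110 mm, 46 mm high, with two saddles 10 mm wide at y = +-42 mm that carry the handle near its ends; the handle is free between them. Origin: centre of the underside. Same yaw as the rod at the start.
- reading_tile: Fixed white square ceramic tile, 80x80x6 mm, flat on the table. Origin: centre of its underside.
- objective_can: White round screw can, 41 mm across, 57 mm high; loose bystander, leave alone. Origin: centre of the underside.
- petri_dish: Round clear covered dish, 60 mm across, 14 mm high; loose bystander, leave alone. Origin: centre of the underside.
- oil_bottle: Small brown bottle with black cap, 26 mm across, 64 mm high; loose bystander, leave alone. Origin: centre of the underside.

How it is judged:
By the outcome, as a careful person would: the job done as asked, in the order asked, and still so for the second after the job is handed in, while the arm keeps its last pose, push and grip.
It also fails if it takes over 61 s, if anything falls off the work surface, if the arm or the gripper's body presses on something with over 40 N, if the wrist force passes 120 N, or if a joint passes its speed limit or range.

### The arm

A 6-joint arm with a two-finger parallel gripper is mounted at the origin on a cart in front of the work surface, level with it; the furniture and walls round the work are solid. World frame = base frame: x ahead of the robot, y to its left, z up, the work surface at z = 0. Lengths are in m, angles in rad, forces in N, time in s.
With the tool pointing down it reaches from about 0.35 to 0.775 m from the base axis. Payload 7.3 kg.
Tool frame: the origin (TCP) lies midway between the tips of the shut fingers; the grasp point (between the pads) lies 19 mm behind it; z points along the fingers, y is the line along which they close (so a half turn about z gives the same grasp; the last joint's range is limited). The gripper opens to 92 mm and grips with 3 to 60 N. Pads are 19 mm wide; open, the fingers measure 130 mm over their backs; the gripper's body (75 mm by 190 mm) begins 47 mm behind the grasp point.
Start: joints at [-1.28, 0.342, 1.524, -0, 1.275, -0.146], TCP at [0.222, -0.476, 0.227] pointing down, gripper open.
Joint ranges: [-2.53, 2.53], [-0.77, 2.02], [0.04, 2.7], [-1, 4.14], [0.28, 2.66], [-3.11, 3.11]. Speed limits (rad/s): [2.57, 2.57, 3.14, 3.14, 3.14, 3.14].

### API

Orientations are given as [roll, pitch, yaw] about the fixed x, y, z axes, in that order (R = Rz(yaw) Ry(pitch) Rx(roll)).
In Python, from cell import robot, read_camera, camera_params, nets gives the robot as it stands. The module is installed in compiled form; this text tells all that it offers.
- The arm moves only by the tool step_arm, never from a script. Its argument "steps" is a list of rows, each an object of numbers: "x", "y", "z": the shift along the tool's x, y, z as a fraction of full scale; "rx", "ry", "rz": the turn, a rotation vector about the tool's x, y, z as a fraction of full scale; "claw": the opening, from -1 (shut) to 1 (fully open). In form: [{"x": .., "y": .., "z": .., "rx": .., "ry": .., "rz": .., "claw": ..}, ...]. A call has 1 to 12 rows; each row is the pose to reach, as a shift and turn from the pose commanded when the call began, along the tool's axes at that moment; what a row does not reach only later rows make up. Full scale, the value 1, is 750 mm for a shift and pi/4 rad for a turn. A row lasts 1/12 s, in which the tool goes at most 41.7 mm and 7.16 degrees, less where a joint would pass 70% of its speed; a pose out of reach is approached as far as the arm can. A call with a number of a shift or a turn outside -1 to 1 is refused whole. A call with a gripper value outside its range is refused whole. The fingers move at their own pace and stop on an object; "squeeze" is the grip in N (left out, the last holds). Time passes only in rows, so rows that repeat a pose let the fingers close. It gives the time, the measured TCP pose, the force, the opening and the grip force at its end, in the units of the state.
- robot.observe(): the state, without advancing time (a new reading comes with each control period).
- read_camera(name): name is "scene" or "top"; returns (picture, depth): 420x560x3 uint8, blue, green, red; 420x560 float32, m along the optical axis (not along the pixel's ray), 0 where there is no reading.
- camera_params(name): a dict with "fx", "fy", "cx", "cy" (pixels), "R" (3x3) and "t" (3): a world point X has camera coordinates R X + t. Camera axes: x right, y down, z forward; pixel columns grow to the right and rows downward; lengths in m; the calibration is good to about 2 mm. A picture is of the moment at which its call begins. camera_params takes no time and is no camera call.
- robot.hand_in(): hands the job in; it is judged then, once.
Trained networks look in the newest picture that a camera, given by its name, has taken for a name from the list of things; names that differ only in an ending like _2 or _b are one class to them, and where a whole thing is asked for, a point or a joint stands for the part that bears it (a point fixed in the world has none). Each returns a list of dicts, best first, with "conf" (0 to 1); they miss things now and then, are a little off and sometimes report something else, mostly with a low value. They report only what shows in the picture. A call takes as long as a camera call.
- nets.masks_of(camera, query): "region" (420x560 bool, what is visible of it) and "box" ([left, top, right, bottom] in pixels, round what is visible of it).
- nets.landmark_of(camera, query): "pixel" ([row, column] in pixels: a listed point, or the origin of a listed thing).
The state is a dict: "time": time; "qpos": joint angles; "qvel": joint speeds; "joint_efforts": joint torques, N m; "tool_pos": TCP position; "tool_rot": TCP orientation; "contact_force": force on the tool from outside, world axes, zero at the start; "torque": the same for the moment, N m; "opening": finger opening in m; "grip_force": force on a finger pad.
Only numpy, scipy, OpenCV 4.12 (cv2) and the standard library are available. Lean on these libraries where they do the work, as an engineer would, in place of code of your own. Each camera call takes 0.05 s, during which the arm holds its last target. There are 200 camera calls.

## Working session

There is one attempt and no reset: what is moved stays moved. The work goes in short steps, Python scripts to look and compute and a tool call to move; the robot and the scene stay as the last step left them, time stands still between calls to the robot, and variables do not carry over. Pictures are saved under pics/ and viewed, at most 12 in all, crops included, and the job is handed in when it is done.

Besides the shell and the picture viewer there is one more tool, called by a JSON object that holds its "api" and its "payload". step_arm: Moves the arm, as the interface text tells. Its arguments: {"type":"object","properties":{"steps":{"type":"array","items":{"type":"object","properties":{"x":{"type":"number","minimum":-1,"maximum":1},"y":{"type":"number","minimum":-1,"maximum":1},"z":{"type":"number","minimum":-1,"maximum":1},"rx":{"type":"number","minimum":-1,"maximum":1},"ry":{"type":"number","minimum":-1,"maximum":1},"rz":{"type":"number","minimum":-1,"maximum":1},"claw":{"type":"number"}}}},"squeeze":{"type":"number"}},"required":["steps"]}

```bash
mkdir -p pics; ls
python3 - <<'E'
from cell import robot, read_camera, camera_params, nets
import cv2,numpy as np
print(robot.observe())
for c in ("scene","top"):
    im,d=read_camera(c); cv2.imwrite(f"pics/{c}0.png",im); np.save(f"pics/{c}0.npy",d)
    print(c,camera_params(c))
    for q in ["chamber_base","cover_plate","rib_grip","tube_mouth","gauge_rod","rod_collar","rod_tip","rod_rest","reading_tile","objective_can","petri_dish","oil_bottle"]:
        r=nets.landmark_of(c,q)
        P=camera_params(c);R=np.array(P['R']);t=np.array(P['t'])
        for k in r[:2]:
            v,u=k['pixel']; z=d[int(round(v)),int(round(u))]
            X=R.T@(np.array([(u-P['cx'])/P['fx']*z,(v-P['cy'])/P['fy']*z,z])-t)
            print(q,round(k['conf'],2),np.round(k['pixel'],1),X.round(4))
E
```

```text
pics
{'time': 0.0, 'qpos': array([-1.28003939e+00,  3.42729298e-01,  1.52505041e+00,  1.18039465e-05,
        1.27536015e+00, -1.45958581e-01]), 'qvel': array([-7.13130019e-04,  4.21393912e-04, -8.70356652e-04,  3.84925300e-04,
       -5.51576461e-05,  4.25867436e-05]), 'joint_efforts': array([-2.63285358e-03, -4.31254399e+01, -2.44224483e+01,  7.13691255e-02,
        5.58120373e-02, -1.47902188e-04]), 'tool_pos': array([ 0.22198111, -0.47530883,  0.22602988]), 'tool_rot': array([-3.14006354e+00, -2.36193516e-04,  4.36711896e-01]), 'contact_force': array([-0.2259159 , -0.08885514, -0.86906405]), 'torque': array([ 0.008919  , -0.01830814, -0.02177571]), 'grip_force': 0.0, 'opening': 0.09181731301416242}
scene {'fx': 431.88713552159123, 'fy': 431.88713552159123, 'cx': 273.48723797819895, 'cy': 215.24819753982786, 'R': array([[-0.85897861, -0.51198401, -0.00530265],
       [-0.30650238,  0.52247357, -0.79566177],
       [ 0.4101366 , -0.68183117, -0.60571794]]), 't': array([0.48546814, 0.22900715, 1.02208586])}
chamber_base 0.97 [232.5 308.7] [0.068  0.8258 0.8039]
cover_plate 0.63 [194
[... 1160 characters left out ...]
rib_grip 0.97 [249.7 409.3] [ 0.4722 -0.325   0.052 ]
rib_grip 0.62 [245.  302.8] [ 0.4756 -0.0559  0.0323]
tube_mouth 0.68 [184.4 143. ] [0.6165 0.369  0.0403]
tube_mouth 0.64 [241.8 375.1] [ 0.4903 -0.24    0.0429]
gauge_rod 0.95 [225.  163.3] [0.508  0.3022 0.0525]
gauge_rod 0.15 [243.7 374.2] [ 0.4858 -0.2383  0.0397]
rod_collar 0.57 [234.  191.8] [0.4889 0.2287 0.047 ]
rod_tip 0.96 [241.3 219.2] [ 0.4814  0.1638 -0.0011]
rod_rest 0.95 [229.  168.1] [0.4981 0.289  0.0527]
reading_tile 0.82 [190.  342.4] [ 0.6359 -0.1589  0.0018]
objective_can 0.57 [202.2 217.9] [0.5728 0.1668 0.058 ]
petri_dish 0.94 [203.5 256. ] [0.5843 0.0714 0.0157]
oil_bottle 0.52 [184.6 141.7] [0.6177 0.3744 0.0333]
```

Run:
```python
import cv2
im=cv2.imread("pics/top0.png")[150:310,120:440]; cv2.imwrite("pics/topc.png",cv2.resize(im,(800,400),interpolation=cv2.INTER_CUBIC))
im=cv2.imread("pics/scene0.png")[110:370,140:440]; cv2.imwrite("pics/scenec.png",cv2.resize(im,(692,600),interpolation=cv2.INTER_CUBIC))
```

```text
(no output)
```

View pics/topc.png

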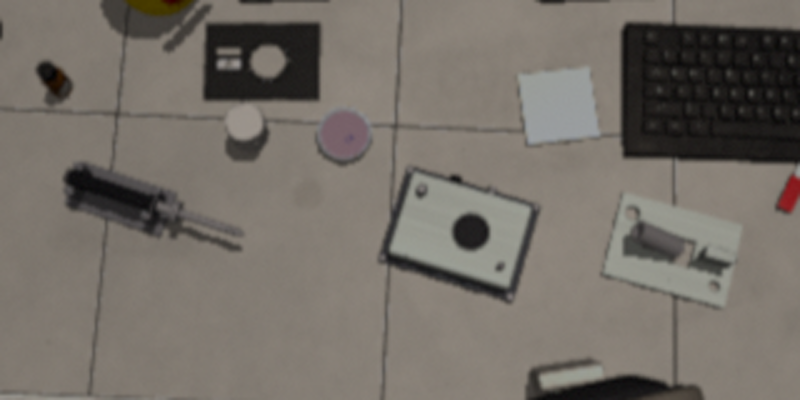

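View pics/scenec.png

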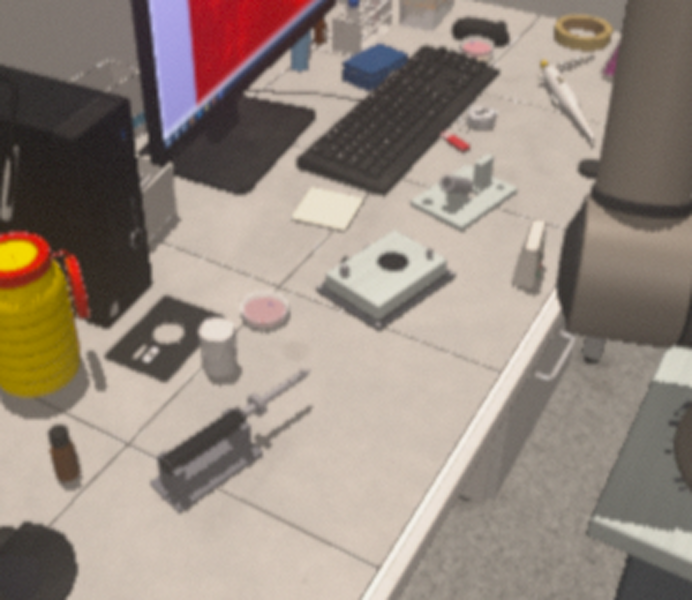

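The top view shows the base at the centre (thick pin at upper left, crop 421,190; thin pin at 500,267). The plate lies to its right with nearly the same yaw and its large hole at 632,213. The rod is at the left with its tip at 240,237, and the tile is at 560,105. Next I refine the base, plate and rod poses on rectified planes.

```bash
cat > h.py <<'E'
from cell import robot, read_camera, camera_params, nets
import cv2,numpy as np
from scipy.spatial.transform import Rotation as Ro
def cam(c):
    P=camera_params(c); K=np.array([[P['fx'],0,P['cx']],[0,P['fy'],P['cy']],[0,0,1]]); return K,np.array(P['R']),np.array(P['t'])
def rect(im,c,z,x0,y0,w,h,s=0.0005):
    """bird view at height z: rows = decreasing x from x0+h, cols = decreasing y from y0+w"""
    K,R,t=cam(c)
    A=np.array([[0,-s,x0+h],[-s,0,y0+w],[0,0,z],[0,0,1]])
    H=K@np.c_[R,t]@A
    return cv2.warpPerspective(im,H,(int(w/s),int(h/s)),flags=cv2.INTER_LINEAR|cv2.WARP_INVERSE_MAP)
def cloud(d,c):
    K,R,t=cam(c); v,u=np.mgrid[:420,:560]
    p=np.stack([(u-K[0,2])/K[0,0]*d,(v-K[1,2])/K[1,1]*d,d],-1); return (p-t)@R
def proj(X,c):
    K,R,t=cam(c); q=(np.atleast_2d(X)@R.T+t)@K.T; return q[:,:2]/q[:,2:]
def tool():
    s=robot.observe(); return np.array(s['tool_pos']),Ro.from_euler('xyz',s['tool_rot']),s
E
cat > m.py <<'E'
from h import *
rows=[]
from scipy.optimize import minimize
def fit(im,c,z,p0,poly,full=False):
    """pose (x,y,yaw) maximizing signed inside-outside contrast along polygon edges"""
    g=cv2.GaussianBlur(cv2.cvtColor(im,cv2.COLOR_BGR2GRAY),(0,0),0.6).astype(np.float32)
    poly=np.array(poly); n=np.roll(poly,-1,0); f=np.linspace(.06,.94,60)[:,None]
    def samp(p,off):
        pts=[]
        for a,b in zip(poly,n):
            e=(b-a)/np.linalg.norm(b-a); o=np.array([e[1],-e[0]])
            pts.append(a+(b-a)*f+o*off)
        q=np.concatenate(pts); cs,sn=np.cos(p[2]),np.sin(p[2])
        X=np.c_[p[0]+cs*q[:,0]-sn*q[:,1],p[1]+sn*q[:,0]+cs*q[:,1],np.full(len(q),z)]
        u=proj(X,c).astype(np.float32)
        return cv2.remap(g,u[:,0].copy(),u[:,1].copy(),cv2.INTER_CUBIC).ravel()
    cost=lambda p:-np.mean(np.clip(samp(p,-.003)-samp(p,.003),-10,60))
    best=None
    for dx in (-.006,0,.006):
        for dy in (-.006,0,.006):
            for da in (-.05,.05):
                s=np.array([p0[0]+dx,p0[1]+dy,p0[2]+da])
                r=minimize(cost,s,method='Nelder-Mead',options=dict(initial_simplex=s+np.array([[0,0,0],[.004,0,0],[0,.004,0],[0,0,.04]]),xatol=1e-5,fatol=1e-3))
                if best is None or r.fun<best.fun: best=r
    return best
R4=[(-.045,-.065),(.045,-.065),(.045,.065),(-.045,.065)]
if __name__=="__main__":
    for c in ("top","scene"):
        im=cv2.imread(f"pics/{c}0.png")
        for nm,z,p0 in (("base",.03,(.474,-.055,-.25)),("plate",.008,(.475,-.275,-.25))):
            r=fit(im,c,z,p0,R4); print(c,nm,r.x.round(4),round(r.fun,1))
            b=rect(im,c,z,p0[0]-.1,p0[1]-.1,.2,.2)
            cs,sn=np.cos(r.x[2]),np.sin(r.x[2])
            q=np.array(R4)@np.array([[cs,sn],[-sn,cs]])+r.x[:2]
            q=np.c_[(p0[1]+.1-q[:,1])/.0005,(p0[0]+.1-q[:,0])/.0005].astype(int)
            cv2.polylines(b,[q],True,(0,0,255),1); rows.append(b[20:320,20:380])
    cv2.imwrite("pics/r0.png",np.vstack([np.hstack(rows[:2]),np.hstack(rows[2:])]))
    for c in ("top","scene"):
        d=np.load(f"pics/{c}0.npy"); P=cloud(d,c)
        m=(abs(P[...,0]-.51)<.1)&(abs(P[...,1]-.26)<.14)&(P[...,2]>.038)&(P[...,2]<.06)
        X=P[m]
        read_camera(c)
        r=nets.masks_of(c,"gauge_rod")[0]; X=P[r['region']&m]
        print(c,len(X),X.mean(0).round(4),X.min(0).round(4),X.max(0).round(4))
        mu=X.mean(0)[:2];_,_,V=np.linalg.svd(X[:,:2]-mu); v=V[0]; print('dir',v, 'ext',np.percentile((X[:,:2]-mu)@v,[0,1,99,100]))
        r=nets.masks_of(c,"reading_tile")[0]; X=P[r['region']]; print("tile",X.mean(0))
E
python3 m.py
```

```text
Traceback (most recent call last):
  File "m.py", line 31, in <module>
    r=fit(im,c,z,p0,R4); print(c,nm,r.x.round(4),round(r.fun,1))
  File "m.py", line 23, in fit
    r=minimize(cost,s,method='Nelder-Mead',options=dict(initial_simplex=s+np.array([[0,0,0],[.004,0,0],[0,.004,0],[0,0,.04]]),xatol=1e-5,fatol=1e-3))
  File "m.py", line 17, in <lambda>
    cost=lambda p:-np.mean(np.clip(samp(p,-.003)-samp(p,.003),-10,60))
                                   ~~~~^^^^^^^^^
  File "m.py", line 15, in samp
    u=proj(X,c).astype(np.float32)
      ~~~~^^^^^
  File "h.py", line 16, in proj
    K,R,t=cam(c); q=(np.atleast_2d(X)@R.T+t)@K.T; return q[:,:2]/q[:,2:]
          ~~~^^^
  File "h.py", line 5, in cam
    P=camera_params(c); K=np.array([[P['fx'],0,P['cx']],[0,P['fy'],P['cy']],[0,0,1]]); return K,np.array(P['R']),np.array(P['t'])
ValueError: time passes only in moves, steps and waits
```

```bash
sed -i 's/^def cam(c)/import functools\n@functools.cache\ndef cam(c)/' h.py; python3 m.py
```

```text
top base [ 0.4844 -0.0582 -0.2583] -58.7
top plate [ 0.4792 -0.2838 -0.2359] -25.4
scene base [ 0.4846 -0.0547 -0.2484] -31.1
scene plate [ 0.4779 -0.2803 -0.2272] -20.7
top 403 [0.4961 0.2673 0.051 ] [0.4651 0.165  0.0381] [0.5256 0.3473 0.06  ]
dir [0.27233724 0.96220187] ext [-0.10613649 -0.10248726  0.08133154  0.0827652 ]
tile [ 0.6253726  -0.15789968  0.01402359]
scene 452 [0.4982 0.2861 0.049 ] [0.4662 0.1728 0.0381] [0.5274 0.353  0.0567]
dir [0.27190374 0.96232446] ext [-0.11769641 -0.11177647  0.06830481  0.0689707 ]
tile [ 0.62345493 -0.14937006  0.00862413]
```

View pics/r0.png

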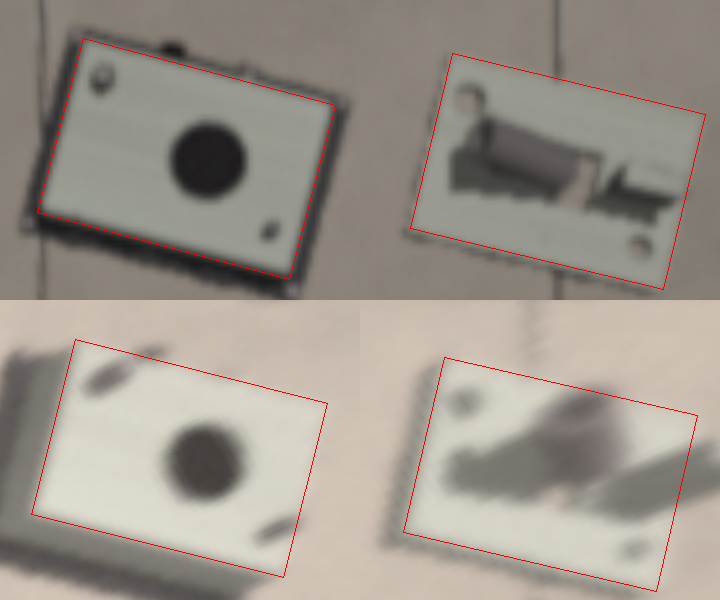

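The fits lie tightly on the edges in both cameras. The cameras differ from each other by about 3.5 mm in y, but base and plate agree relative to each other. I'll write a move planner and go to the rib.

```bash
cat > plan.py <<'E'
import sys
from h import *
def goal(pos,R):
    """print fractions from the present pose to TCP pos / Rotation R"""
    p,Rt,s=tool(); d=Rt.inv().apply(np.array(pos)-p)/.75; r=(Rt.inv()*R).as_rotvec()/(np.pi/4)
    print("shift",d.round(4),"turn",r.round(4),"t",round(s['time'],2))
def down(yaw,tilt=0,ax=None):
    """tool down with yaw; then tilt (rad) about world horizontal axis ax"""
    R=Ro.from_euler('xyz',[np.pi,0,yaw]); return (Ro.from_rotvec(np.r_[ax,0]*tilt)*R if tilt else R)
if __name__=="__main__":
    a=list(map(float,sys.argv[1:])); goal(a[:3],down(a[3]))
E
python3 plan.py .469 -.323 .13 1.339
```

```text
shift [ 0.3844 -0.0453  0.129 ] turn [ 0.      0.     -1.1488] t 1.6
```

{"api": "step_arm", "payload": {"steps": [{"x": 0.384,"y": -0.045,"z": 0.129,"rz": -0.95,"claw": 1},{"x": 0.384,"y": -0.045,"z": 0.129,"rz": -0.95,"claw": 1},{"x": 0.384,"y": -0.045,"z": 0.129,"rz": -0.95,"claw": 1},{"x": 0.384,"y": -0.045,"z": 0.129,"rz": -0.95,"claw": 1},{"x": 0.384,"y": -0.045,"z": 0.129,"rz": -0.95,"claw": 1},{"x": 0.384,"y": -0.045,"z": 0.129,"rz": -0.95,"claw": 1},{"x": 0.384,"y": -0.045,"z": 0.129,"rz": -0.95,"claw": 1},{"x": 0.384,"y": -0.045,"z": 0.129,"rz": -0.95,"claw": 1},{"x": 0.384,"y": -0.045,"z": 0.129,"rz": -0.95,"claw": 1},{"x": 0.384,"y": -0.045,"z": 0.129,"rz": -0.95,"claw": 1}]}}

```text
$.steps[0]: bad value
```

```bash
python3 plan.py .469 -.323 .017 1.339
```

```text
shift [ 0.3844 -0.0453  0.2796] turn [ 0.      0.     -1.1488] t 1.6
```

{"api": "step_arm", "payload": {"steps": [{"x": 0.384,"y": -0.045,"z": 0.129,"rx": 0,"ry": 0,"rz": -0.95,"claw": 1},{"x": 0.384,"y": -0.045,"z": 0.129,"rx": 0,"ry": 0,"rz": -0.95,"claw": 1},{"x": 0.384,"y": -0.045,"z": 0.129,"rx": 0,"ry": 0,"rz": -0.95,"claw": 1},{"x": 0.384,"y": -0.045,"z": 0.129,"rx": 0,"ry": 0,"rz": -0.95,"claw": 1},{"x": 0.384,"y": -0.045,"z": 0.129,"rx": 0,"ry": 0,"rz": -0.95,"claw": 1},{"x": 0.384,"y": -0.045,"z": 0.129,"rx": 0,"ry": 0,"rz": -0.95,"claw": 1},{"x": 0.384,"y": -0.045,"z": 0.129,"rx": 0,"ry": 0,"rz": -0.95,"claw": 1},{"x": 0.384,"y": -0.045,"z": 0.129,"rx": 0,"ry": 0,"rz": -0.95,"claw": 1},{"x": 0.384,"y": -0.045,"z": 0.129,"rx": 0,"ry": 0,"rz": -0.95,"claw": 1},{"x": 0.384,"y": -0.045,"z": 0.129,"rx": 0,"ry": 0,"rz": -0.95,"claw": 1}]}}

```text
time: 2.43
tool_pos: [0.4688, -0.3231, 0.1297]
tool_rot: [-3.141, 0.0, 1.184]
contact_force: [-0.8, 0.4, -0.0]
opening: 0.0923
grip_force: 0.0
```

```bash
python3 plan.py .469 -.323 .07 1.339;python3 plan.py .469 -.323 .017 1.339
```

```text
shift [0.0002 0.0003 0.0796] turn [-0.0012  0.0003 -0.1968] t 2.43
shift [0.0003 0.0004 0.1503] turn [-0.0012  0.0003 -0.1968] t 2.43
```

{"api": "step_arm", "payload": {"steps": [{"x": 0,"y": 0,"z": 0.08,"rx": 0,"ry": 0,"rz": -0.197,"claw": 1},{"x": 0,"y": 0,"z": 0.08,"rx": 0,"ry": 0,"rz": -0.197,"claw": 1},{"x": 0,"y": 0,"z": 0.15,"rx": 0,"ry": 0,"rz": -0.197,"claw": 1},{"x": 0,"y": 0,"z": 0.15,"rx": 0,"ry": 0,"rz": -0.197,"claw": 1},{"x": 0,"y": 0,"z": 0.15,"rx": 0,"ry": 0,"rz": -0.197,"claw": 1},{"x": 0,"y": 0,"z": 0.15,"rx": 0,"ry": 0,"rz": -0.197,"claw": 1}]}}

```text
time: 2.93
tool_pos: [0.4683, -0.3245, 0.0184]
tool_rot: [3.141, 0.0, 1.336]
contact_force: [-0.2, -0.4, -0.3]
opening: 0.0915
grip_force: 0.0
```

{"api": "step_arm", "payload": {"squeeze": 55, "steps": [{"x": 0,"y": 0,"z": 0,"rx": 0,"ry": 0,"rz": 0,"claw": -1},{"x": 0,"y": 0,"z": 0,"rx": 0,"ry": 0,"rz": 0,"claw": -1},{"x": 0,"y": 0,"z": 0,"rx": 0,"ry": 0,"rz": 0,"claw": -1},{"x": 0,"y": 0,"z": 0,"rx": 0,"ry": 0,"rz": 0,"claw": -1},{"x": 0,"y": 0,"z": 0,"rx": 0,"ry": 0,"rz": 0,"claw": -1},{"x": 0,"y": 0,"z": 0,"rx": 0,"ry": 0,"rz": 0,"claw": -1},{"x": 0,"y": 0,"z": 0,"rx": 0,"ry": 0,"rz": 0,"claw": -1},{"x": 0,"y": 0,"z": 0,"rx": 0,"ry": 0,"rz": 0,"claw": -1}]}}

```text
time: 3.6
tool_pos: [0.4688, -0.3233, 0.0175]
tool_rot: [-3.142, 0.0, 1.338]
contact_force: [-0.3, -0.2, 0.2]
opening: 0.0432
grip_force: 0.0
```

{"api": "step_arm", "payload": {"steps": [{"x": 0,"y": 0,"z": 0,"rx": 0,"ry": 0,"rz": 0,"claw": -1},{"x": 0,"y": 0,"z": 0,"rx": 0,"ry": 0,"rz": 0,"claw": -1},{"x": 0,"y": 0,"z": 0,"rx": 0,"ry": 0,"rz": 0,"claw": -1},{"x": 0,"y": 0,"z": 0,"rx": 0,"ry": 0,"rz": 0,"claw": -1},{"x": 0,"y": 0,"z": 0,"rx": 0,"ry": 0,"rz": 0,"claw": -1},{"x": 0,"y": 0,"z": 0,"rx": 0,"ry": 0,"rz": 0,"claw": -1},{"x": 0,"y": 0,"z": 0,"rx": 0,"ry": 0,"rz": 0,"claw": -1},{"x": 0,"y": 0,"z": 0,"rx": 0,"ry": 0,"rz": 0,"claw": -1}]}}

```text
time: 4.27
tool_pos: [0.4687, -0.3233, 0.0174]
tool_rot: [-3.141, -0.0, 1.338]
contact_force: [-1.2, 0.0, 1.2]
opening: 0.0117
grip_force: 55.0
```

```bash
cat > look.py <<'E'
import sys
from h import *
from m import fit,R4
n=sys.argv[1]; z=float(sys.argv[2]); p0=list(map(float,sys.argv[3:6]))
p,R,s=tool(); print(p.round(4),np.round(s['tool_rot'],4),s['opening'],s['grip_force'],s['contact_force'],s['time'])
for c in ("top","scene"):
    im,d=read_camera(c); cv2.imwrite(f"pics/{c}{n}.png",im); np.save(f"pics/{c}{n}.npy",d)
    r=fit(im,c,z,p0,R4); print(c,r.x.round(4),round(r.fun,1))
E
python3 look.py 1 .008 .4785 -.282 -.232
```

```text
[ 0.4687 -0.3233  0.0174] [-3.1413 -0.      1.3377] 0.011678445981993253 54.990354180336 [-1.15127559  0.02259907  1.22934648] 4.2667
top [ 0.4826 -0.2875 -0.1178] -8.0
scene [ 0.477  -0.2797 -0.2562] -13.1
```

{"api": "step_arm", "payload": {"steps": [{"x": 0,"y": 0,"z": -0.04,"rx": 0,"ry": 0,"rz": 0,"claw": -1},{"x": 0,"y": 0,"z": -0.08,"rx": 0,"ry": 0,"rz": 0,"claw": -1},{"x": 0,"y": 0,"z": -0.12,"rx": 0,"ry": 0,"rz": 0,"claw": -1},{"x": 0,"y": 0,"z": -0.12,"rx": 0,"ry": 0,"rz": 0,"claw": -1},{"x": 0,"y": 0,"z": -0.12,"rx": 0,"ry": 0,"rz": 0,"claw": -1}]}}

```text
time: 4.78
tool_pos: [0.4695, -0.3239, 0.1088]
tool_rot: [3.138, 0.002, 1.338]
contact_force: [-0.1, -0.5, -2.8]
opening: 0.0116
grip_force: 55.0
```

```bash
python3 plan.py .4739 -.0976 .1074 1.3175; python3 look.py 2 .098 .4785 -.282 -.232
python3 - <<'E'
import cv2
im=cv2.imread("pics/scene2.png")[120:320,200:440]; cv2.imwrite("pics/s2.png",cv2.resize(im,(720,600),interpolation=cv2.INTER_CUBIC))
E
```

```text
shift [ 0.2949 -0.064   0.0011] turn [0.0041 0.0022 0.0258] t 4.78
[ 0.4695 -0.3239  0.1088] [3.1384e+00 1.8000e-03 1.3377e+00] 0.011589134393727114 54.99059021472931 [-0.10980626 -0.47060404 -2.75664471] 4.7833
top [ 0.4803 -0.2846 -0.2449] -14.0
scene [ 0.4828 -0.2804 -0.2052] -20.3
```

View pics/s2.png

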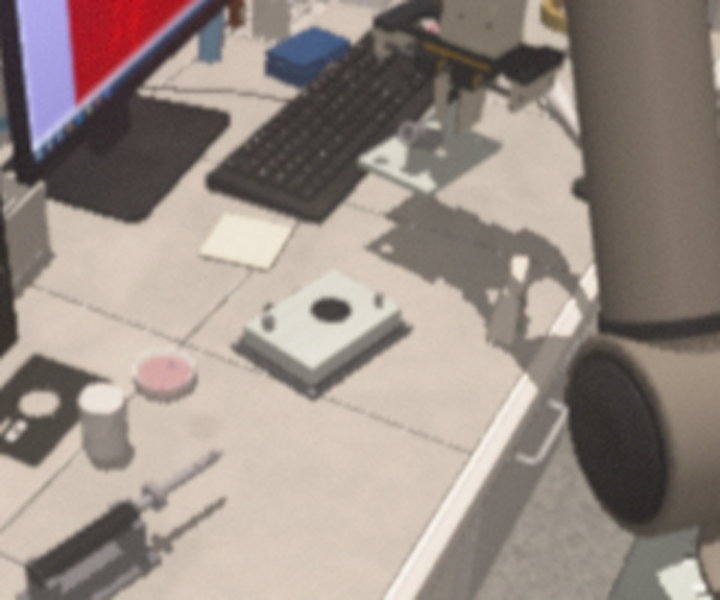

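The plate is held well clear of the table (about 430,155) and the base is free. I'm carrying it over.

{"api": "step_arm", "payload": {"steps": [{"x": 0.05,"y": -0.011,"z": 0,"rx": 0,"ry": 0,"rz": 0.026,"claw": -1},{"x": 0.1,"y": -0.022,"z": 0,"rx": 0,"ry": 0,"rz": 0.026,"claw": -1},{"x": 0.15,"y": -0.033,"z": 0,"rx": 0,"ry": 0,"rz": 0.026,"claw": -1},{"x": 0.2,"y": -0.044,"z": 0,"rx": 0,"ry": 0,"rz": 0.026,"claw": -1},{"x": 0.25,"y": -0.055,"z": 0,"rx": 0,"ry": 0,"rz": 0.026,"claw": -1},{"x": 0.28,"y": -0.061,"z": 0,"rx": 0,"ry": 0,"rz": 0.026,"claw": -1},{"x": 0.295,"y": -0.064,"z": 0,"rx": 0,"ry": 0,"rz": 0.026,"claw": -1},{"x": 0.295,"y": -0.064,"z": 0,"rx": 0,"ry": 0,"rz": 0.026,"claw": -1},{"x": 0.295,"y": -0.064,"z": 0,"rx": 0,"ry": 0,"rz": 0.026,"claw": -1},{"x": 0.295,"y": -0.064,"z": 0,"rx": 0,"ry": 0,"rz": 0.026,"claw": -1}]}}

```text
time: 5.72
tool_pos: [0.4732, -0.0979, 0.1069]
tool_rot: [-3.141, 0.0, 1.317]
contact_force: [-0.1, 0.3, -2.5]
opening: 0.0118
grip_force: 55.0
```

```bash
python3 look.py 3 .098 .4845 -.0565 -.253
python3 - <<'E'
from h import *
rows=[]
for c in("top","scene"):
    im=cv2.imread(f"pics/{c}3.png"); rows.append(rect(im,c,.098,.385,-.155,.2,.2))
    d=np.load(f"pics/{c}3.npy"); P=cloud(d,c)
    for lim in ((.075,.115),):
        m=(abs(P[...,0]-.49)<.06)&(abs(P[...,1]+.035)<.055)&(P[...,2]>lim[0])&(P[...,2]<lim[1])
        X=P[m]; A=np.c_[X-[.4845,-.0565,0]][:, :2]; A=np.c_[A,np.ones(len(A))]; w=np.ones(len(A),bool)
        for _ in range(8):
            k=np.linalg.lstsq(A[w],X[w,2],rcond=None)[0]; w=abs(A@k-X[:,2])<.004
        print(c,len(X),w.sum(),k.round(4))
cv2.imwrite("pics/r3.png",np.hstack(rows))
E
python3 plan.py .4739 -.0976 .1074 1.3175
```

```text
[ 0.4732 -0.0979  0.1069] [-3.1410e+00  4.0000e-04  1.3166e+00] 0.01176506803610362 54.990686774253845 [-0.08046736  0.26517254 -2.52006633] 5.7167
top [ 0.4694 -0.0548 -0.2571] -14.1
scene [ 0.5094 -0.0389  0.2104] -18.3
top 276 244 [0.0005 0.0009 0.0974]
scene 710 565 [ 0.0022 -0.0063  0.0964]
shift [ 0.001   0.0007 -0.0004] turn [-0.0004  0.0004 -0.0024] t 5.82
```

View pics/r3.png

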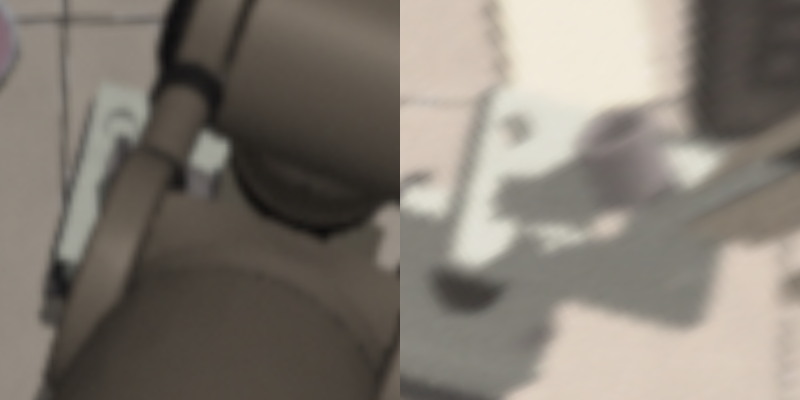

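The top view is mostly blocked by the arm, but the plate is level and its near corner lies about where expected. I'll lower to just above the pins and compare with the base there.

{"api": "step_arm", "payload": {"steps": [{"x": 0.001,"y": 0.0007,"z": 0.02,"rx": 0,"ry": 0,"rz": -0.002,"claw": -1},{"x": 0.001,"y": 0.0007,"z": 0.04,"rx": 0,"ry": 0,"rz": -0.002,"claw": -1},{"x": 0.001,"y": 0.0007,"z": 0.052,"rx": 0,"ry": 0,"rz": -0.002,"claw": -1},{"x": 0.001,"y": 0.0007,"z": 0.052,"rx": 0,"ry": 0,"rz": -0.002,"claw": -1},{"x": 0.001,"y": 0.0007,"z": 0.052,"rx": 0,"ry": 0,"rz": -0.002,"claw": -1},{"x": 0.001,"y": 0.0007,"z": 0.052,"rx": 0,"ry": 0,"rz": -0.002,"claw": -1}]}}

```text
time: 6.32
tool_pos: [0.4743, -0.0969, 0.069]
tool_rot: [3.141, 0.0, 1.318]
contact_force: [1.7, -0.2, -0.5]
opening: 0.0117
grip_force: 55.0
```

```bash
cat > chk.py <<'E'
import sys
from h import *
n=sys.argv[1]
p,R,s=tool(); print(p.round(4),np.round(s['tool_rot'],4),s['contact_force'].round(1),s['time'])
zt=p[2]-.0174+.008; yaw=s['tool_rot'][2]-np.pi/2; print("plate bottom",zt-.008)
Rz=np.array([[np.cos(yaw),-np.sin(yaw)],[np.sin(yaw),np.cos(yaw)]])
o=p[:2]+Rz@[0,.0425]
print("origin exp",o)
rows=[]
for c,bx in (("top",(0,-.00175)),("scene",(0,.00175))):
    im,d=read_camera(c); cv2.imwrite(f"pics/{c}{n}.png",im); np.save(f"pics/{c}{n}.npy",d)
    oc=o+bx   # expected in this camera's biased frame
    g=cv2.cvtColor(im,cv2.COLOR_BGR2GRAY).astype(np.float32)
    # edge profiles across +y edge, +x edge, -x edge
    for nm,pts,nv in (("+y",[(x,.065) for x in np.linspace(-.03,.04,15)],(0,1)),("+x",[(.045,y) for y in np.linspace(.0,.06,15)],(1,0)),("-x",[(-.045,y) for y in np.linspace(-.02,.06,15)],(-1,0))):
        off=np.arange(-.012,.0121,.0005); pts=np.array(pts); res=[]
        for q in pts:
            w=(q+off[:,None]*np.array(nv))@Rz.T+oc
            u=proj(np.c_[w,np.full(len(w),zt)],c).astype(np.float32)
            v=cv2.GaussianBlur(cv2.remap(g,u[:,0].copy(),u[:,1].copy(),cv2.INTER_LINEAR).reshape(1,-1),(0,0),2).ravel()
            dv=-np.gradient(v); res.append((off[dv.argmax()]*1000,dv.max()))
        print(c,nm," ".join(f"{a:.1f}({b:.0f})" for a,b in res))
    b=rect(im,c,zt,.385,-.155,.2,.2)
    q=np.array([(-.045,-.065),(.045,-.065),(.045,.065),(-.045,.065)])@Rz.T+oc
    q=np.c_[(.045-q[:,1])/.0005,(.585-q[:,0])/.0005].astype(int)
    cv2.polylines(b,[q],True,(0,0,255),1); rows.append(b)
cv2.imwrite(f"pics/r{n}.png",np.hstack(rows))
E
python3 chk.py 4
```

```text
[ 0.4743 -0.0969  0.069 ] [3.1407e+00 2.0000e-04 1.3183e+00] [ 1.7 -0.2 -0.5] 6.3167
plate bottom 0.05156500879927195
origin exp [ 0.48494276 -0.05570447]
top +y 1.0(9) 0.5(7) 1.0(8) 0.5(8) 1.5(9) 1.5(7) 1.0(6) 1.0(7) 1.0(6) 1.5(8) 0.5(8) 1.5(7) 1.0(7) 1.5(6) 1.5(5)
top +x -11.0(0) -10.5(2) -10.0(4) 7.5(2) 9.5(3) 10.0(3) 10.0(3) 10.0(3) 9.0(3) -5.0(4) -3.5(2) 0.5(2) 0.5(2) 0.5(2) 0.0(2)
top -x 7.0(0) 1.0(0) 10.5(0) 1.5(0) -10.0(0) -3.0(0) 7.0(0) 6.0(0) -10.0(1) -0.5(2) 7.5(2) -3.0(1) -3.5(1) 1.0(5) 0.5(9)
scene +y 0.0(5) 0.0(6) 0.5(6) -0.5(5) 0.0(5) -0.5(5) 0.0(5) 0.5(5) 1.0(5) 0.5(5) 0.0(3) 0.0(4) 0.0(5) 0.0(5) -1.0(4)
scene +x -10.0(1) -10.5(0) 10.5(1) 10.5(1) 1.0(1) 0.5(1) 1.0(1) 0.0(1) 0.0(1) 0.0(1) 0.0(1) 0.5(1) 0.5(1) 0.0(1) -2.5(1)
scene -x 0.0(0) -5.5(0) 1.0(0) 3.0(0) -3.5(0) 3.0(0) -5.5(0) -10.5(1) 0.0(0) -1.5(1) -10.5(2) -6.5(6) -2.0(6) 1.5(6) 0.5(6)
```

View pics/r4.png

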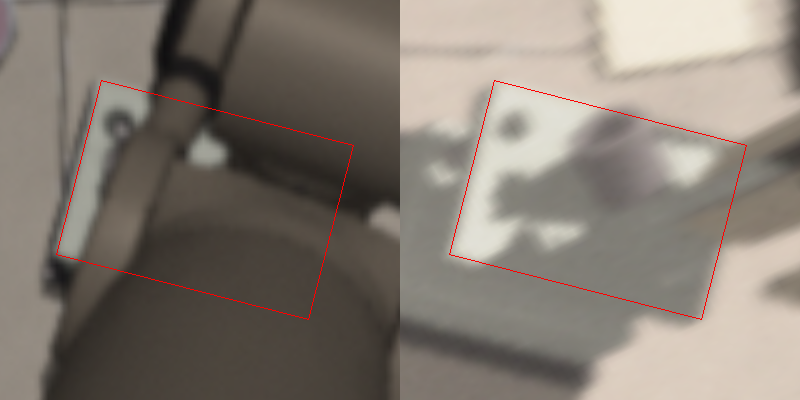

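The pin is visible inside the large hole (120,122) and the outlines match within about 1 mm. Lowering.

```bash
python3 plan.py .4737 -.0981 .0475 1.3178
```

```text
shift [-0.002  -0.0005  0.0289] turn [0.0019 0.0003 0.001 ] t 6.42
```

{"api": "step_arm", "payload": {"steps": [{"x": -0.0015,"y": -0.0005,"z": 0.005,"rx": 0,"ry": 0,"rz": 0,"claw": -1},{"x": -0.0015,"y": -0.0005,"z": 0.01,"rx": 0,"ry": 0,"rz": 0,"claw": -1},{"x": -0.0015,"y": -0.0005,"z": 0.014,"rx": 0,"ry": 0,"rz": 0,"claw": -1},{"x": -0.0015,"y": -0.0005,"z": 0.018,"rx": 0,"ry": 0,"rz": 0,"claw": -1},{"x": -0.0015,"y": -0.0005,"z": 0.018,"rx": 0,"ry": 0,"rz": 0,"claw": -1}]}}

```text
time: 6.83
tool_pos: [0.4738, -0.0977, 0.0546]
tool_rot: [3.14, 0.0, 1.318]
contact_force: [2.6, -1.2, -4.3]
opening: 0.0116
grip_force: 55.0
```

{"api": "step_arm", "payload": {"steps": [{"x": 0,"y": 0,"z": 0.003,"rx": 0,"ry": 0,"rz": 0,"claw": -1},{"x": 0,"y": 0,"z": 0.006,"rx": 0,"ry": 0,"rz": 0,"claw": -1},{"x": 0,"y": 0,"z": 0.009,"rx": 0,"ry": 0,"rz": 0,"claw": -1},{"x": 0,"y": 0,"z": 0.01,"rx": 0,"ry": 0,"rz": 0,"claw": -1},{"x": 0,"y": 0,"z": 0.01,"rx": 0,"ry": 0,"rz": 0,"claw": -1},{"x": 0,"y": 0,"z": 0.01,"rx": 0,"ry": 0,"rz": 0,"claw": -1}]}}

```text
time: 7.33
tool_pos: [0.4739, -0.0977, 0.0476]
tool_rot: [3.14, 0.0, 1.319]
contact_force: [4.2, -3.9, -3.0]
opening: 0.0117
grip_force: 55.0
```

{"api": "step_arm", "payload": {"steps": [{"x": 0,"y": 0,"z": 0.0012,"rx": 0,"ry": 0,"rz": 0,"claw": -1},{"x": 0,"y": 0,"z": 0.0012,"rx": 0,"ry": 0,"rz": 0,"claw": -1},{"x": 0,"y": 0,"z": 0.0012,"rx": 0,"ry": 0,"rz": 0,"claw": -1}]}}

```text
time: 7.58
tool_pos: [0.4739, -0.0977, 0.0474]
tool_rot: [3.14, 0.0, 1.319]
contact_force: [2.4, -3.2, 5.0]
opening: 0.0116
grip_force: 55.0
```

Contact is on the base top at the expected height. Releasing; the plate drops at most a few tenths of a mm.

{"api": "step_arm", "payload": {"steps": [{"x": 0,"y": 0,"z": 0,"rx": 0,"ry": 0,"rz": 0,"claw": 0.2},{"x": 0,"y": 0,"z": 0,"rx": 0,"ry": 0,"rz": 0,"claw": 0.2},{"x": 0,"y": 0,"z": 0,"rx": 0,"ry": 0,"rz": 0,"claw": 0.2},{"x": 0,"y": 0,"z": 0,"rx": 0,"ry": 0,"rz": 0,"claw": 0.2},{"x": 0,"y": 0,"z": 0,"rx": 0,"ry": 0,"rz": 0,"claw": 0.2},{"x": 0,"y": 0,"z": 0,"rx": 0,"ry": 0,"rz": 0,"claw": 0.2}]}}

```text
time: 8.08
tool_pos: [0.473, -0.0972, 0.0464]
tool_rot: [-3.141, -0.0, 1.319]
contact_force: [0.5, -0.5, -0.2]
opening: 0.0476
grip_force: 0.0
```

{"api": "step_arm", "payload": {"steps": [{"x": 0,"y": 0,"z": -0.05,"rx": 0,"ry": 0,"rz": 0,"claw": 0.2},{"x": 0,"y": 0,"z": -0.1,"rx": 0,"ry": 0,"rz": 0,"claw": 0.2},{"x": 0,"y": 0,"z": -0.15,"rx": 0,"ry": 0,"rz": 0,"claw": 1},{"x": 0,"y": 0,"z": -0.19,"rx": 0,"ry": 0,"rz": 0,"claw": 1},{"x": 0,"y": 0,"z": -0.19,"rx": 0,"ry": 0,"rz": 0,"claw": 1},{"x": 0,"y": 0,"z": -0.19,"rx": 0,"ry": 0,"rz": 0,"claw": 1}]}}

```text
time: 8.58
tool_pos: [0.474, -0.0976, 0.1906]
tool_rot: [3.138, 0.0, 1.319]
contact_force: [-0.3, 0.4, -0.6]
opening: 0.0772
grip_force: 0.0
```

```bash
python3 - <<'E'
from h import *
# rod axis fit from initial depth: handle (dark) pixels top z~.053
for c in ("top","scene"):
    im=cv2.imread(f"pics/{c}0.png"); P=cloud(np.load(f"pics/{c}0.npy"),c)
    g=im.max(2)
    near=(abs(P[...,0]-.505)<.08)&(abs(P[...,1]-.28)<.12)
    m=near&(abs(P[...,2]-.053)<.006)&(g<60); X=P[m]
    mu=np.median(X,0); v=np.linalg.svd(X[:,:2]-X[:,:2].mean(0))[2][0]; v=v*np.sign(v[1]); n=np.array([v[1],-v[0]])
    s=(X[:,:2]-X[:,:2].mean(0))@v; q=(X[:,:2]-X[:,:2].mean(0))@n
    print(c,len(X),X.mean(0).round(4),"dir",v.round(4),"yaw",round(float(np.arctan2(-v[0],v[1])),4),"len",s.min().round(4),s.max().round(4),"wid",np.percentile(q,[2,98]).round(4))
    mid=X[:,:2].mean(0)+v*(s.min()+s.max())/2; print("  centre",mid.round(4),"reach",np.hypot(*mid))
    m=near&(P[...,2]>.03)&(P[...,2]<.06)&(g>60)&(((P[...,:2]-mid)@v)<-.08); Y=P[m]
    if len(Y)>4:
        e=Y[:,:2]-mid; print("  shaft n",len(Y),"tip at",(e@v).min().round(4),"lateral",np.median(e@n).round(4),"z",np.median(Y[:,2]).round(4))
    cv2.imwrite(f"pics/h{c}.png",rect(im,c,.045,.42,.12,.25,.18))
E
python3 look.py 5 .038 .4845 -.0565 -.253; python3 plan.py .509 .30 .19 1.295
```

```text
top 248 [0.5059 0.2968 0.0523] dir [0.1605 0.987 ] yaw -0.1612 len -0.1195 0.0516 wid [-0.0132  0.0122]
  centre [0.5004 0.2633] reach 0.5654336175526602
  shaft n 69 tip at -0.1046 lateral 0.0772 z 0.0522
[ 0.474  -0.0976  0.1906] [3.1377e+00 5.0000e-04 1.3189e+00] 0.07721657527528973 0.0 [-0.31356742  0.44433481 -0.60691841] 8.5833
top [ 0.4839 -0.0564 -0.2765] -17.6
scene [ 0.4854 -0.0551 -0.2295] -21.2
shift [ 0.5248 -0.0849 -0.0023] turn [-0.0023 -0.0001  0.0304] t 8.68
  return _methods._mean(a, axis=axis, dtype=dtype,
  ret = um.true_divide(
<stdin>:8: RuntimeWarning: Mean of empty slice.
<stdin>:9: RuntimeWarning: Mean of empty slice.
<stdin>:10: RuntimeWarning: Mean of empty slice.
Traceback (most recent call last):
ValueError: zero-size array to reduction operation minimum which has no identity
```

Run:
```python
from h import *
R=[]
for c in ("top","scene"):
    im=cv2.imread(f"pics/{c}0.png"); b=rect(im,c,.053,.43,.12,.25,.15); R.append(cv2.resize(b,None,fx=1.4,fy=1.0) if 0 else b)
    read_camera(c)
cv2.imwrite("pics/rod.png",np.vstack(R))
```

```text
(no output)
```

View pics/rod.png

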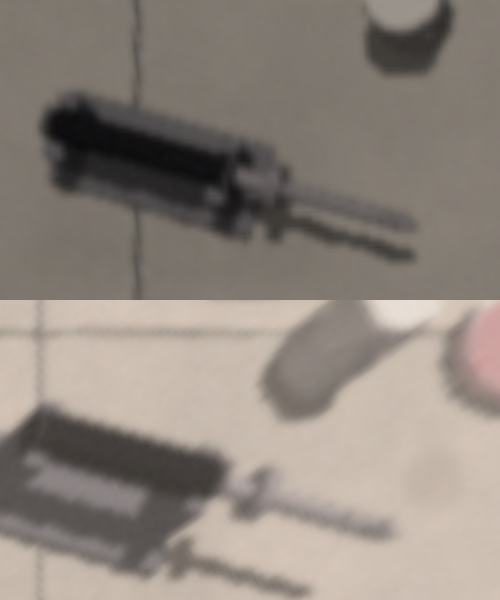

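Run:
```python
from h import *
yaw=-.257; v=np.array([-np.sin(yaw),np.cos(yaw)]); n=np.array([np.cos(yaw),np.sin(yaw)])
for c,mid in (("top",np.array([.508,.3015])),("scene",np.array([.508,.305]))):
    g=cv2.cvtColor(cv2.imread(f"pics/{c}0.png"),cv2.COLOR_BGR2GRAY).astype(np.float32)
    off=np.arange(-.02,.0201,.0005)
    def edges(base,d,z,sgn=1):
        out=[]
        for b in base:
            w=b+off[:,None]*d; u=proj(np.c_[w,np.full(len(w),z)],c).astype(np.float32)
            p=cv2.GaussianBlur(cv2.remap(g,u[:,0].copy(),u[:,1].copy(),cv2.INTER_LINEAR).reshape(1,-1),(0,0),2).ravel()
            out.append(off[(sgn*np.gradient(p)).argmax()]*1000)
        return np.array(out)
    s=np.linspace(-.045,.045,19)
    for nm,sg,o in (("+x edge",1,.008),("-x edge",-1,-.008)):
        e=edges(mid+s[:,None]*v+n*o,n,.053,sg); print(c,nm,e)
    # shaft: both edges at z=.045
    s=np.linspace(-.13,-.08,11)
    a=edges(mid+s[:,None]*v,n,.045,-1); b=edges(mid+s[:,None]*v,n,.045,1); print(c,"shaft",a,b)
    print(c,"ends",edges(mid+n*np.linspace(-.005,.005,5)[:,None]+v*.05,v,.053,1),edges(mid+n*np.linspace(-.005,.005,5)[:,None]-v*.05,v,.053,-1), "tip",edges(mid+n*np.linspace(-.002,.002,3)[:,None]-v*.144,v,.045,1),edges(mid+n*np.linspace(-.002,.002,3)[:,None]-v*.144,v,.045,-1))
```

```text
top +x edge [-1.  -2.5 -2.  -2.5 -2.  -2.5 -2.  -1.5 -2.  -1.5 -1.5 -1.5 -0.5 -1.5
  2.   8.  10.   0.5 -1.5]
top -x edge [-4.00000000e+00 -2.50000000e+00 -1.55000000e+01 -1.60000000e+01
 -1.55000000e+01 -1.50000000e+01 -1.45000000e+01 -1.45000000e+01
 -1.40000000e+01 -1.55000000e+01 -1.45000000e+01 -1.35000000e+01
 -1.45000000e+01 -1.40000000e+01 -1.50000000e+01 -2.50000000e+00
 -2.00000000e+00 -1.00000000e+00  1.73472348e-14]
top shaft [ -8.   -7.5  -8.5  -8.   -8.5  -8.   -7.   -8.   -7.   -8.  -18.5] [-14.5 -15.  -14.  -15.  -14.5 -15.5 -14.5 -13.5 -13.  -14.   -3.5]
top ends [-1.  -1.5 -1.5 -2.  -2. ] [-2.5 -2.  -1.5  5.  -8. ] tip [15.5 18.5 18.5] [-1.   1.5  3.5]
scene +x edge [-1.5 -2.  -2.  -3.5 -3.  -3.  -3.  -2.5 -3.  -2.  -3.  -2.  -2.5 -2.5
 -2.  -3.  -1.5 -1.5  1. ]
scene -x edge [ -8.5  -9.5 -10.5 -11.  -12.5 -11.  -11.  -11.5 -11.5 -11.5 -11.5 -11.5
 -11.5 -10.5 -11.  -10.5 -10.5  -7.5  -8. ]
scene shaft [-10.  -10.  -10.  -10.   -9.5  -9.5 -10.   -9.5  -9.5  -9.  -10. ] [-3.00000000e+00 -3.00000000e+00  1.73472348e-14 -5.00000000e-01
 -3.00000000e+00 -2.00000000e+00 -3.00000000e+00 -2.00000000e+00
 -3.00000000e+00 -2.00000000e+00 -2.50000000e+00]
scene ends [6.  4.5 3.  1.5 1. ] [-1.  -0.5 -1.5 -2.   3.5] tip [9.  8.  7.5] [2.5 2.  0.5]
```

The rod's handle centre is at about (0.5057, 0.3025) with yaw −0.274, both cameras agreeing within 1 mm laterally. Moving over it.

```bash
python3 plan.py .5057 .3025 .15 1.297
```

```text
shift [ 0.527  -0.0897  0.0505] turn [-0.004  -0.0003  0.0278] t 8.78
```

{"api": "step_arm", "payload": {"steps": [{"x": 0.055,"y": -0.009,"z": 0,"rx": 0,"ry": 0,"rz": 0,"claw": 1},{"x": 0.11,"y": -0.019,"z": 0,"rx": 0,"ry": 0,"rz": 0,"claw": 1},{"x": 0.165,"y": -0.028,"z": 0,"rx": 0,"ry": 0,"rz": 0.028,"claw": 1},{"x": 0.22,"y": -0.037,"z": 0,"rx": -0.004,"ry": 0,"rz": 0.028,"claw": 1},{"x": 0.275,"y": -0.047,"z": 0,"rx": -0.004,"ry": 0,"rz": 0.028,"claw": 1},{"x": 0.33,"y": -0.056,"z": 0.01,"rx": -0.004,"ry": 0,"rz": 0.028,"claw": 1},{"x": 0.385,"y": -0.065,"z": 0.02,"rx": -0.004,"ry": 0,"rz": 0.028,"claw": 1},{"x": 0.44,"y": -0.075,"z": 0.03,"rx": -0.004,"ry": 0,"rz": 0.028,"claw": 1},{"x": 0.49,"y": -0.083,"z": 0.04,"rx": -0.004,"ry": 0,"rz": 0.028,"claw": 1},{"x": 0.527,"y": -0.09,"z": 0.05,"rx": -0.004,"ry": 0,"rz": 0.028,"claw": 1},{"x": 0.527,"y": -0.09,"z": 0.05,"rx": -0.004,"ry": 0,"rz": 0.028,"claw": 1},{"x": 0.527,"y": -0.09,"z": 0.05,"rx": -0.004,"ry": 0,"rz": 0.028,"claw": 1}]}}

```text
time: 9.78
tool_pos: [0.5051, 0.3033, 0.149]
tool_rot: [-3.141, 0.003, 1.3]
contact_force: [1.6, -0.2, 0.0]
opening: 0.0919
grip_force: 0.0
```

```bash
python3 plan.py .5057 .3025 .029 1.297
python3 - <<'E'
from h import *
R=[]
for c in ("top","scene"):   # seated plate check, arm now away
    im,d=read_camera(c); cv2.imwrite(f"pics/{c}6.png",im); P=cloud(d,c)
    from m import fit,R4
    r=fit(im,c,.038,(.4845,-.0565,-.253),R4); print(c,r.x.round(4),round(r.fun,1))
    b=rect(im,c,.038,.385,-.155,.2,.2); R.append(b)
cv2.imwrite("pics/r6.png",np.hstack(R))
E
```

```text
shift [-0.0003  0.0011  0.16  ] turn [-0.0002  0.0038  0.0035] t 9.78
top [ 0.4844 -0.0562 -0.2579] -56.1
scene [ 0.4843 -0.0546 -0.2422] -28.1
```

View pics/r6.png

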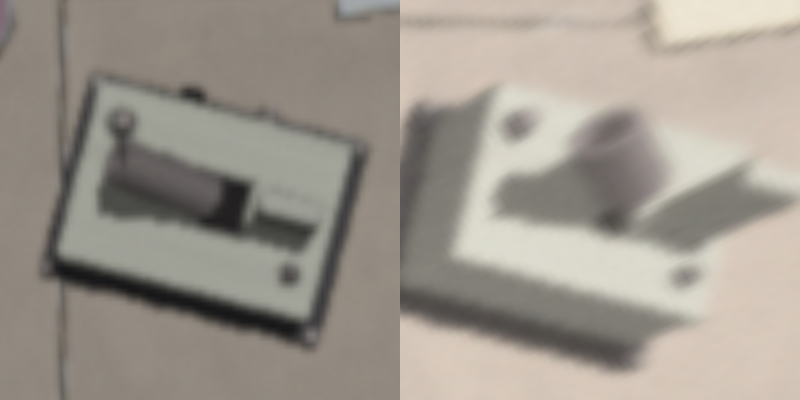

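The plate is seated with both pins through the holes (120,120 and 288,272). Going down to the rod.

{"api": "step_arm", "payload": {"steps": [{"x": 0,"y": 0.001,"z": 0.05,"rx": 0,"ry": 0.004,"rz": 0.0035,"claw": 1},{"x": 0,"y": 0.001,"z": 0.09,"rx": 0,"ry": 0.004,"rz": 0.0035,"claw": 1},{"x": 0,"y": 0.001,"z": 0.12,"rx": 0,"ry": 0.004,"rz": 0.0035,"claw": 1},{"x": 0,"y": 0.001,"z": 0.14,"rx": 0,"ry": 0.004,"rz": 0.0035,"claw": 1},{"x": 0,"y": 0.001,"z": 0.158,"rx": 0,"ry": 0.004,"rz": 0.0035,"claw": 1},{"x": 0,"y": 0.001,"z": 0.158,"rx": 0,"ry": 0.004,"rz": 0.0035,"claw": 1},{"x": 0,"y": 0.001,"z": 0.158,"rx": 0,"ry": 0.004,"rz": 0.0035,"claw": 1}]}}

```text
time: 10.47
tool_pos: [0.5076, 0.3006, 0.033]
tool_rot: [3.139, -0.002, 1.292]
contact_force: [-0.1, 0.3, 0.1]
opening: 0.0921
grip_force: 0.0
```

{"api": "step_arm", "payload": {"squeeze": 40, "steps": [{"x": 0,"y": 0,"z": 0,"rx": 0,"ry": 0,"rz": 0,"claw": -1},{"x": 0,"y": 0,"z": 0,"rx": 0,"ry": 0,"rz": 0,"claw": -1},{"x": 0,"y": 0,"z": 0,"rx": 0,"ry": 0,"rz": 0,"claw": -1},{"x": 0,"y": 0,"z": 0,"rx": 0,"ry": 0,"rz": 0,"claw": -1},{"x": 0,"y": 0,"z": 0,"rx": 0,"ry": 0,"rz": 0,"claw": -1},{"x": 0,"y": 0,"z": 0,"rx": 0,"ry": 0,"rz": 0,"claw": -1},{"x": 0,"y": 0,"z": 0,"rx": 0,"ry": 0,"rz": 0,"claw": -1},{"x": 0,"y": 0,"z": 0,"rx": 0,"ry": 0,"rz": 0,"claw": -1},{"x": 0,"y": 0,"z": 0,"rx": 0,"ry": 0,"rz": 0,"claw": -1},{"x": 0,"y": 0,"z": 0,"rx": 0,"ry": 0,"rz": 0,"claw": -1},{"x": 0,"y": 0,"z": 0,"rx": 0,"ry": 0,"rz": 0,"claw": -1},{"x": 0,"y": 0,"z": 0,"rx": 0,"ry": 0,"rz": 0,"claw": -1}]}}

```text
time: 11.47
tool_pos: [0.5075, 0.3019, 0.033]
tool_rot: [3.139, -0.003, 1.294]
contact_force: [-0.5, -0.3, 0.4]
opening: 0.0165
grip_force: 0.4
```

{"api": "step_arm", "payload": {"steps": [{"x": 0,"y": 0,"z": 0,"rx": 0,"ry": 0,"rz": 0,"claw": -1},{"x": 0,"y": 0,"z": 0,"rx": 0,"ry": 0,"rz": 0,"claw": -1},{"x": 0,"y": 0,"z": 0,"rx": 0,"ry": 0,"rz": 0,"claw": -1},{"x": 0,"y": 0,"z": 0,"rx": 0,"ry": 0,"rz": 0,"claw": -1}]}}

```text
time: 11.8
tool_pos: [0.5075, 0.3019, 0.033]
tool_rot: [3.138, -0.003, 1.294]
contact_force: [-0.4, -0.4, 0.7]
opening: 0.0156
grip_force: 40.0
```

The rod is gripped, with the grasp point about 7 mm above its axis. I'll lift it and plan the tilted approach.

```bash
cat > plan2.py <<'E'
import sys
from plan import *
a=-.252; Rz=Ro.from_euler('z',a)
mouth=np.array([.4845,-.056,.03])+Rz.apply([0,.0456,.0485])
X=np.array([0,np.cos(np.pi/6),.5]); Z=np.array([0,.5,-np.cos(np.pi/6)]); Y=np.cross(Z,X)
R=Rz*Ro.from_matrix(np.c_[X,Y,Z]); d0=Rz.apply(X)
OFF=np.array([-.074,0,-.012])
def now():
    p,Rt,s=tool(); c=p+Rt.apply(OFF)-mouth; l=Rz.inv().apply(c-d0*(c@d0))
    print("TCP",p.round(4),"collar s",round(float(c@d0),4),"lateral(plate)",l.round(4),"ang",np.degrees((R.inv()*Rt).as_rotvec()).round(2),"F",np.round(s['contact_force'],1),"grip",round(s['grip_force'],1))
if __name__=="__main__":
    now()
    for s in map(float,sys.argv[1:]):
        t=mouth+d0*s-R.apply(OFF); print(s,"target",t.round(4)); goal(t,R)
E
python3 plan2.py .14
```

```text
TCP [0.5075 0.3019 0.033 ] collar s 0.1847 lateral(plate) [-0.0688  0.0728 -0.1261] ang [ -0.55 -29.82   1.34] F [-0.4 -0.4  0.7] grip 40.0
0.14 target [0.5436 0.1734 0.1751]
shift [-0.1511  0.0937 -0.1897] turn [ 0.0122  0.6628 -0.0297] t 11.8
```

{"api": "step_arm", "payload": {"steps": [{"x": 0,"y": 0,"z": -0.02,"rx": 0,"ry": 0,"rz": 0,"claw": -1},{"x": 0,"y": 0,"z": -0.05,"rx": 0,"ry": 0,"rz": 0,"claw": -1},{"x": 0,"y": 0,"z": -0.09,"rx": 0,"ry": 0,"rz": 0,"claw": -1},{"x": 0,"y": 0,"z": -0.13,"rx": 0,"ry": 0,"rz": 0,"claw": -1},{"x": 0,"y": 0,"z": -0.17,"rx": 0,"ry": 0,"rz": 0,"claw": -1},{"x": 0,"y": 0,"z": -0.2,"rx": 0,"ry": 0,"rz": 0,"claw": -1},{"x": 0,"y": 0,"z": -0.2,"rx": 0,"ry": 0,"rz": 0,"claw": -1},{"x": 0,"y": 0,"z": -0.2,"rx": 0,"ry": 0,"rz": 0,"claw": -1}]}}

```text
time: 12.47
tool_pos: [0.5074, 0.3018, 0.184]
tool_rot: [3.136, -0.005, 1.294]
contact_force: [-1.0, -0.0, -1.9]
opening: 0.0158
grip_force: 40.0
```

```bash
python3 plan2.py .16
```

```text
TCP [0.5074 0.3018 0.184 ] collar s 0.26 lateral(plate) [-0.069   0.0074 -0.0128] ang [ -0.66 -29.74   1.3 ] F [-1.  -0.  -1.9] grip 40.0
0.16 target [0.5479 0.1902 0.1851]
shift [-0.1283  0.0926 -0.0016] turn [ 0.0147  0.6608 -0.029 ] t 12.47
```

{"api": "step_arm", "payload": {"steps": [{"x": -0.03,"y": 0.02,"z": 0,"rx": 0.003,"ry": 0.13,"rz": -0.006,"claw": -1},{"x": -0.06,"y": 0.04,"z": 0,"rx": 0.006,"ry": 0.26,"rz": -0.012,"claw": -1},{"x": -0.09,"y": 0.06,"z": 0,"rx": 0.009,"ry": 0.4,"rz": -0.018,"claw": -1},{"x": -0.11,"y": 0.08,"z": 0,"rx": 0.012,"ry": 0.53,"rz": -0.024,"claw": -1},{"x": -0.1283,"y": 0.0926,"z": -0.0016,"rx": 0.0147,"ry": 0.661,"rz": -0.029,"claw": -1},{"x": -0.1283,"y": 0.0926,"z": -0.0016,"rx": 0.0147,"ry": 0.661,"rz": -0.029,"claw": -1},{"x": -0.1283,"y": 0.0926,"z": -0.0016,"rx": 0.0147,"ry": 0.661,"rz": -0.029,"claw": -1},{"x": -0.1283,"y": 0.0926,"z": -0.0016,"rx": 0.0147,"ry": 0.661,"rz": -0.029,"claw": -1},{"x": -0.1283,"y": 0.0926,"z": -0.0016,"rx": 0.0147,"ry": 0.661,"rz": -0.029,"claw": -1}]}}

```text
time: 13.22
tool_pos: [0.5468, 0.1913, 0.1836]
tool_rot: [-3.138, -0.521, 1.319]
contact_force: [0.1, 0.7, -1.1]
opening: 0.0156
grip_force: 40.0
```

```bash
python3 plan2.py .08
python3 - <<'E'
from h import *
from plan2 import *
R_=[]
for c,b in (("top",(0,-.00175,0)),("scene",(0,.00175,0))):
    im,d=read_camera(c); cv2.imwrite(f"pics/{c}7.png",im)
    p,Rt,s=tool(); b=np.array(b)
    pts=np.array([p+Rt.apply(OFF),p+Rt.apply([-.144,0,-.012]),mouth,mouth+d0*.09])+b
    u=proj(pts,c); print(c,u.round(1))
    x0,y0=(u.mean(0)-[55,55]).astype(int)
    k=cv2.resize(im[y0:y0+110,x0:x0+110],(400,400),interpolation=cv2.INTER_CUBIC); f=400/110
    for q,col in zip(u,((0,255,0),(0,0,255),(255,0,0),(255,255,0))):
        cv2.drawMarker(k,tuple(((q-[x0,y0]+.5)*f).astype(int)),col,cv2.MARKER_CROSS,10,1)
    R_.append(k)
cv2.imwrite("pics/r7.png",np.hstack(R_))
E
```

```text
TCP [0.5468 0.1913 0.1836] collar s 0.16 lateral(plate) [-0.0013  0.0008 -0.0013] ang [ 0.21 -0.15  0.01] F [ 0.1  0.7 -1.1] grip 40.0
0.08 target [0.5306 0.1231 0.1451]
shift [-0.1066  0.0018 -0.002 ] turn [-0.0047  0.0032 -0.0001] t 13.22
top [[230.5 210.3]
 [255.8 220.8]
 [286.9 233.2]
 [256.3 220.4]]
scene [[259.4 218.1]
 [276.9 218.6]
 [296.9 218.6]
 [276.9 217.9]]
```

View pics/r7.png

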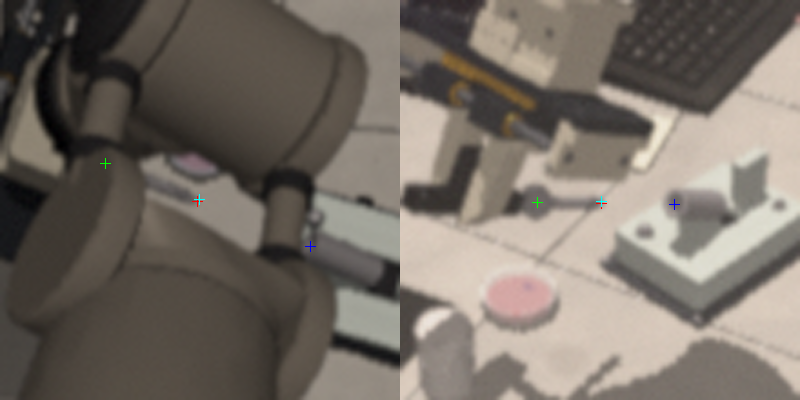

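The predicted tip, collar and mouth markers lie on the real ones (scene: tip at 600,202, mouth at 675,204). Advancing to 10 mm before the mouth.

{"api": "step_arm", "payload": {"steps": [{"x": -0.04,"y": 0.0018,"z": -0.001,"rx": -0.0047,"ry": 0.003,"rz": 0,"claw": -1},{"x": -0.08,"y": 0.0018,"z": -0.002,"rx": -0.0047,"ry": 0.003,"rz": 0,"claw": -1},{"x": -0.1065,"y": 0.0018,"z": -0.002,"rx": -0.0047,"ry": 0.003,"rz": 0,"claw": -1},{"x": -0.1065,"y": 0.0018,"z": -0.002,"rx": -0.0047,"ry": 0.003,"rz": 0,"claw": -1},{"x": -0.1065,"y": 0.0018,"z": -0.002,"rx": -0.0047,"ry": 0.003,"rz": 0,"claw": -1},{"x": -0.1065,"y": 0.0018,"z": -0.002,"rx": -0.0047,"ry": 0.003,"rz": 0,"claw": -1}]}}

```text
time: 13.82
tool_pos: [0.5316, 0.1232, 0.1462]
tool_rot: [3.139, -0.525, 1.319]
contact_force: [-0.2, 0.3, -1.4]
opening: 0.0154
grip_force: 40.0
```

```bash
python3 plan2.py .05 .005
```

```text
TCP [0.5316 0.1232 0.1462] collar s 0.0808 lateral(plate) [ 0.001  -0.0004  0.0006] ang [-0.12  0.07 -0.03] F [-0.2  0.3 -1.4] grip 40.0
0.05 target [0.5241 0.098  0.1301]
shift [-0.0411 -0.0013  0.001 ] turn [ 0.0027 -0.0016  0.0007] t 13.82
0.005 target [0.5144 0.0602 0.1076]
shift [-0.1011 -0.0013  0.001 ] turn [ 0.0027 -0.0016  0.0007] t 13.82
```

{"api": "step_arm", "payload": {"steps": [{"x": -0.015,"y": -0.001,"z": 0.0007,"rx": 0.001,"ry": 0,"rz": 0,"claw": -1},{"x": -0.03,"y": -0.001,"z": 0.0007,"rx": 0.001,"ry": 0,"rz": 0,"claw": -1},{"x": -0.045,"y": -0.001,"z": 0.0007,"rx": 0.001,"ry": 0,"rz": 0,"claw": -1},{"x": -0.045,"y": -0.001,"z": 0.0007,"rx": 0.001,"ry": 0,"rz": 0,"claw": -1},{"x": -0.045,"y": -0.001,"z": 0.0007,"rx": 0.001,"ry": 0,"rz": 0,"claw": -1}]}}

```text
time: 14.23
tool_pos: [0.5237, 0.095, 0.1288]
tool_rot: [3.14, -0.525, 1.319]
contact_force: [0.4, 0.0, -0.8]
opening: 0.0156
grip_force: 40.0
```

```bash
python3 plan2.py .01
```

```text
TCP [0.5237 0.095  0.1288] collar s 0.0468 lateral(plate) [ 0.0002 -0.0001  0.0002] ang [-0.08  0.07  0.01] F [ 0.4  0.  -0.8] grip 40.0
0.01 target [0.5155 0.0644 0.1101]
shift [-0.0491 -0.0003  0.0004] turn [ 0.0018 -0.0017 -0.0002] t 14.23
```

Entered with no contact force. Continuing to 8 mm from the stop.

{"api": "step_arm", "payload": {"steps": [{"x": -0.015,"y": 0,"z": 0.0003,"rx": 0.001,"ry": 0,"rz": 0,"claw": -1},{"x": -0.03,"y": 0,"z": 0.0003,"rx": 0.001,"ry": 0,"rz": 0,"claw": -1},{"x": -0.04,"y": 0,"z": 0.0003,"rx": 0.001,"ry": 0,"rz": 0,"claw": -1},{"x": -0.05,"y": 0,"z": 0.0003,"rx": 0.001,"ry": 0,"rz": 0,"claw": -1},{"x": -0.052,"y": 0,"z": 0.0003,"rx": 0.001,"ry": 0,"rz": 0,"claw": -1},{"x": -0.052,"y": 0,"z": 0.0003,"rx": 0.001,"ry": 0,"rz": 0,"claw": -1},{"x": -0.052,"y": 0,"z": 0.0003,"rx": 0.001,"ry": 0,"rz": 0,"claw": -1}]}}

```text
time: 14.82
tool_pos: [0.5151, 0.0618, 0.1088]
tool_rot: [3.141, -0.525, 1.318]
contact_force: [0.0, 0.1, -0.7]
opening: 0.0157
grip_force: 40.0
```

```bash
python3 plan2.py 0
```

```text
TCP [0.5151 0.0618 0.1088] collar s 0.007 lateral(plate) [ 0.0001 -0.      0.0001] ang [-0.04  0.07  0.06] F [ 0.   0.1 -0.7] grip 40.0
0.0 target [0.5133 0.056  0.1051]
shift [-0.0094 -0.0003  0.0002] turn [ 0.0009 -0.0015 -0.0012] t 14.82
```

{"api": "step_arm", "payload": {"steps": [{"x": -0.003,"y": 0,"z": 0,"rx": 0,"ry": 0,"rz": 0,"claw": -1},{"x": -0.006,"y": 0,"z": 0,"rx": 0,"ry": 0,"rz": 0,"claw": -1},{"x": -0.008,"y": 0,"z": 0,"rx": 0,"ry": 0,"rz": 0,"claw": -1},{"x": -0.0085,"y": 0,"z": 0,"rx": 0,"ry": 0,"rz": 0,"claw": -1},{"x": -0.0085,"y": 0,"z": 0,"rx": 0,"ry": 0,"rz": 0,"claw": -1},{"x": -0.0085,"y": 0,"z": 0,"rx": 0,"ry": 0,"rz": 0,"claw": -1}]}}

```text
time: 15.32
tool_pos: [0.5135, 0.0562, 0.1053]
tool_rot: [-3.141, -0.525, 1.317]
contact_force: [0.5, 0.2, -1.4]
opening: 0.0157
grip_force: 40.0
```

{"api": "step_arm", "payload": {"steps": [{"x": -0.001,"y": 0,"z": 0,"rx": 0,"ry": 0,"rz": 0,"claw": -1},{"x": -0.0015,"y": 0,"z": 0,"rx": 0,"ry": 0,"rz": 0,"claw": -1},{"x": -0.0015,"y": 0,"z": 0,"rx": 0,"ry": 0,"rz": 0,"claw": -1}]}}

```text
time: 15.57
tool_pos: [0.5134, 0.0558, 0.1051]
tool_rot: [-3.142, -0.526, 1.318]
contact_force: [1.5, 4.0, 1.8]
opening: 0.0157
grip_force: 40.0
```

```bash
python3 plan2.py 0
```

```text
TCP [0.5134 0.0558 0.1051] collar s -0.0002 lateral(plate) [ 0.  0. -0.] ang [-0.03  0.12  0.06] F [1.5 4.  1.8] grip 40.0
0.0 target [0.5133 0.056  0.1051]
shift [ 0.0003 -0.0002  0.0002] turn [ 0.0007 -0.0027 -0.0013] t 15.57
```

Axial force has started at exactly the expected stop. I'll push slightly more to confirm, then draw out.

{"api": "step_arm", "payload": {"steps": [{"x": -0.001,"y": 0,"z": 0,"rx": 0,"ry": 0,"rz": 0,"claw": -1},{"x": -0.001,"y": 0,"z": 0,"rx": 0,"ry": 0,"rz": 0,"claw": -1},{"x": -0.001,"y": 0,"z": 0,"rx": 0,"ry": 0,"rz": 0,"claw": -1}]}}

```text
time: 15.82
tool_pos: [0.5133, 0.0553, 0.1049]
tool_rot: [3.141, -0.526, 1.318]
contact_force: [0.9, 3.8, 5.0]
opening: 0.0153
grip_force: 40.0
```

{"api": "step_arm", "payload": {"steps": [{"x": -0.0015,"y": 0,"z": 0,"rx": 0,"ry": 0,"rz": 0,"claw": -1},{"x": -0.0015,"y": 0,"z": 0,"rx": 0,"ry": 0,"rz": 0,"claw": -1},{"x": -0.0015,"y": 0,"z": 0,"rx": 0,"ry": 0,"rz": 0,"claw": -1}]}}

```text
time: 16.07
tool_pos: [0.5132, 0.0546, 0.1047]
tool_rot: [3.141, -0.527, 1.318]
contact_force: [0.5, 5.8, 6.3]
opening: 0.0156
grip_force: 40.0
```

Run:
```python
from h import *
from plan2 import *
now()
R_=[]
for c,b in (("top",(0,-.00175,0)),("scene",(0,.00175,0))):
    im,d=read_camera(c); cv2.imwrite(f"pics/{c}8.png",im)
    u=proj(mouth+np.array(b),c)[0]; w=30
    x0,y0=(u-w).astype(int); R_.append(cv2.resize(im[y0:y0+2*w,x0:x0+2*w],(400,400),interpolation=cv2.INTER_CUBIC))
cv2.imwrite("pics/r8.png",np.hstack(R_))
```

```text
TCP [0.5132 0.0546 0.1047] collar s -0.0015 lateral(plate) [ 0.0001 -0.0001  0.0002] ang [-0.05  0.17  0.04] F [0.5 5.8 6.3] grip 40.0
```

View pics/r8.png

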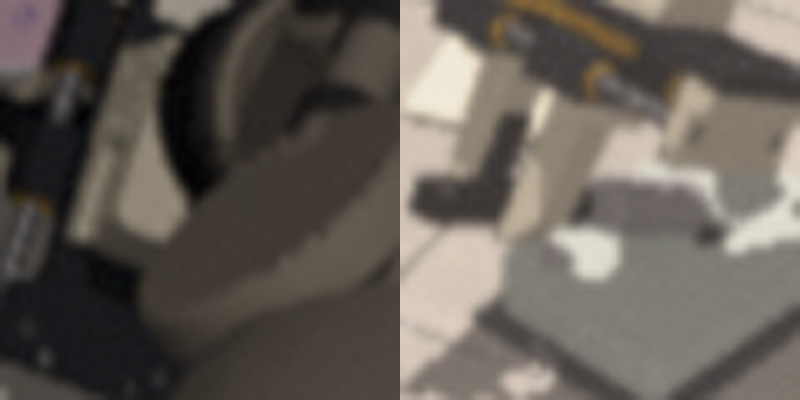

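The collar sits against the mouth (585,208), the tip shows at the lower end (710,235), and the axial force is building. Drawing it out along the axis.

{"api": "step_arm", "payload": {"steps": [{"x": 0.01,"y": 0,"z": 0,"rx": 0,"ry": 0.003,"rz": 0,"claw": -1},{"x": 0.03,"y": 0,"z": 0,"rx": 0,"ry": 0.003,"rz": 0,"claw": -1},{"x": 0.055,"y": 0,"z": 0,"rx": 0,"ry": 0.003,"rz": 0,"claw": -1},{"x": 0.08,"y": 0,"z": 0,"rx": 0,"ry": 0.003,"rz": 0,"claw": -1},{"x": 0.105,"y": 0,"z": 0,"rx": 0,"ry": 0.003,"rz": 0,"claw": -1},{"x": 0.13,"y": 0,"z": 0,"rx": 0,"ry": 0.003,"rz": 0,"claw": -1},{"x": 0.16,"y": 0,"z": 0,"rx": 0,"ry": 0.003,"rz": 0,"claw": -1},{"x": 0.19,"y": 0,"z": 0,"rx": 0,"ry": 0.003,"rz": 0,"claw": -1},{"x": 0.2,"y": 0,"z": 0,"rx": 0,"ry": 0.003,"rz": 0,"claw": -1},{"x": 0.2,"y": 0,"z": 0,"rx": 0,"ry": 0.003,"rz": 0,"claw": -1},{"x": 0.2,"y": 0,"z": 0,"rx": 0,"ry": 0.003,"rz": 0,"claw": -1}]}}

```text
time: 17.08
tool_pos: [0.5449, 0.1792, 0.1784]
tool_rot: [-3.141, -0.526, 1.319]
contact_force: [-1.0, -0.0, -0.8]
opening: 0.0158
grip_force: 40.0
```

Run:
```python
from h import *
from plan2 import *
from m import fit,R4
now()
for c in ("top","scene"):
    im,d=read_camera(c); cv2.imwrite(f"pics/{c}9.png",im)
    r=fit(im,c,.038,(.4845,-.0565,-.253),R4); print(c,"plate",r.x.round(4),round(r.fun,1))
# tile from first pictures
    im=cv2.imread(f"pics/{c}0.png"); h=.04; r=fit(im,c,.006,(.628,-.155,.08),[(-h,-h),(h,-h),(h,h),(-h,h)]); print(c,"tile",r.x.round(4),round(r.fun,1))
p,Rt,s=tool(); d=np.array([0,0,.15])
```

```text
TCP [0.5449 0.1792 0.1784] collar s 0.1467 lateral(plate) [-0.0002  0.0001 -0.0002] ang [0.01 0.13 0.01] F [-1.  -0.  -0.8] grip 40.0
top plate [ 0.4835 -0.0595 -0.2468] -34.7
top tile [ 0.6314 -0.1606  0.1641] -25.8
scene plate [ 0.4839 -0.056  -0.2433] -28.5
scene tile [ 0.6295 -0.1572  0.1673] -27.8
```

Run:
```python
from h import *
from plan2 import goal,down,tool
for c in ("top","scene"):
    P=cloud(np.load(f"pics/{c}0.npy"),c); v=(np.load(f"pics/{c}0.npy")>0)
    m=v&(P[...,2]>.07)&(P[...,0]>.45)&(P[...,0]<1.0)&(P[...,1]>-.4)&(P[...,1]<.35)
    X=P[m]; print(c,len(X))
    if len(X): 
        H,xe,ye=np.histogram2d(X[:,0],X[:,1],bins=[np.arange(.45,1.01,.05),np.arange(-.4,.36,.15)]); print(H.astype(int))
ps=1.6; t=np.array([.6305,-.159]); e=np.array([np.cos(ps),np.sin(ps)])
p=np.r_[t+.145*e,.143]; print(p)
pu=p.copy(); pu[2]=.21
goal(pu,down(ps)); goal(p,down(ps)); print(robot.observe()['qpos'].round(2))
```

```text
top 27235
[[   0    0    0    0    0]
 [   0    0    0    0    0]
 [   0    0    0    0    0]
 [   0    0    0    0    0]
 [   0    0    0    0   42]
 [   0    0    0 1735 1089]
 [2037 5124 4276  945  867]
 [3199  166    2  986 1253]
 [   0    0   27  916  937]
 [   0    0    0  851  969]
 [   0    0    1  807 1006]]
scene 20018
[[   0    0    0    0    0]
 [   0    0    0    0    0]
 [   0    0    0    0    0]
 [   0    0    0    0    0]
 [   0    0    0    0   63]
 [   0    0    0 2181 1390]
 [ 925 2671 3393 1167  911]
 [1187   24   50  653 1352]
 [   0    0    6  337 1092]
 [   0    0    0  314  988]
 [   0  102    0  278  934]]
[ 0.62626607 -0.01406183  0.143     ]
shift [-0.1698  0.1695 -0.1483] turn [ 0.0928 -0.6655 -0.3523] t 17.18
shift [-0.2147  0.1696 -0.071 ] turn [ 0.0928 -0.6655 -0.3523] t 17.18
[-0.1   0.4   1.71  0.61  1.04 -0.17]
```

Nothing stands below x ≈ 0.70, so I'll hold the rod with the handle on the robot side (tool yaw 2.1). First levelling out.

Run:
```python
from plan2 import *
goal([.545,.12,.21],down(1.6))
```

```text
shift [-0.0438  0.0197 -0.0748] turn [ 0.0928 -0.6655 -0.3523] t 17.18
```

{"api": "step_arm", "payload": {"steps": [{"x": 0.0,"y": 0,"z": -0.03,"rx": 0.013,"ry": -0.1,"rz": -0.05,"claw": -1},{"x": -0.01,"y": 0.005,"z": -0.06,"rx": 0.027,"ry": -0.2,"rz": -0.1,"claw": -1},{"x": -0.02,"y": 0.01,"z": -0.075,"rx": 0.042,"ry": -0.3,"rz": -0.16,"claw": -1},{"x": -0.03,"y": 0.015,"z": -0.075,"rx": 0.056,"ry": -0.4,"rz": -0.21,"claw": -1},{"x": -0.044,"y": 0.02,"z": -0.075,"rx": 0.07,"ry": -0.5,"rz": -0.265,"claw": -1},{"x": -0.044,"y": 0.02,"z": -0.075,"rx": 0.084,"ry": -0.6,"rz": -0.32,"claw": -1},{"x": -0.044,"y": 0.02,"z": -0.075,"rx": 0.093,"ry": -0.6655,"rz": -0.352,"claw": -1},{"x": -0.044,"y": 0.02,"z": -0.075,"rx": 0.093,"ry": -0.6655,"rz": -0.352,"claw": -1},{"x": -0.044,"y": 0.02,"z": -0.075,"rx": 0.093,"ry": -0.6655,"rz": -0.352,"claw": -1}]}}

```text
time: 17.93
tool_pos: [0.5453, 0.1206, 0.2101]
tool_rot: [-3.141, -0.002, 1.6]
contact_force: [0.3, -0.5, -0.8]
opening: 0.0159
grip_force: 40.0
```

Run:
```python
from plan2 import *
print(tool()[0],tool()[2]['tool_rot'],tool()[2]['grip_force'])
goal([.5573,-.034,.143],down(2.1))
```

```text
[0.54530135 0.1206434  0.21011282] [-3.14144729e+00 -1.92756363e-03  1.60017809e+00] 39.99873697757721
shift [-0.2067  0.0099  0.0891] turn [ 4.000e-04 -2.400e-03 -6.364e-01] t 17.93
```

{"api": "step_arm", "payload": {"steps": [{"x": -0.03,"y": 0,"z": 0,"rx": 0,"ry": -0.002,"rz": -0.1,"claw": -1},{"x": -0.07,"y": 0,"z": 0,"rx": 0,"ry": -0.002,"rz": -0.2,"claw": -1},{"x": -0.11,"y": 0.005,"z": 0.02,"rx": 0,"ry": -0.002,"rz": -0.3,"claw": -1},{"x": -0.15,"y": 0.01,"z": 0.04,"rx": 0,"ry": -0.002,"rz": -0.4,"claw": -1},{"x": -0.18,"y": 0.01,"z": 0.06,"rx": 0,"ry": -0.002,"rz": -0.5,"claw": -1},{"x": -0.2,"y": 0.01,"z": 0.08,"rx": 0,"ry": -0.002,"rz": -0.58,"claw": -1},{"x": -0.207,"y": 0.01,"z": 0.089,"rx": 0,"ry": -0.002,"rz": -0.636,"claw": -1},{"x": -0.207,"y": 0.01,"z": 0.089,"rx": 0,"ry": -0.002,"rz": -0.636,"claw": -1},{"x": -0.207,"y": 0.01,"z": 0.089,"rx": 0,"ry": -0.002,"rz": -0.636,"claw": -1},{"x": -0.207,"y": 0.01,"z": 0.089,"rx": 0,"ry": -0.002,"rz": -0.636,"claw": -1},{"x": -0.207,"y": 0.01,"z": 0.089,"rx": 0,"ry": -0.002,"rz": -0.636,"claw": -1}]}}

```text
time: 18.85
tool_pos: [0.5581, -0.0339, 0.1449]
tool_rot: [3.139, 0.002, 2.099]
contact_force: [-1.0, -1.0, -0.4]
opening: 0.0157
grip_force: 40.0
```

Run:
```python
from h import *
from plan2 import OFF
from m import fit,R4
p,Rt,s=tool(); print(p.round(4),np.round(s['tool_rot'],4),s['qvel'].round(4),s['grip_force'])
pts=np.array([p+Rt.apply(OFF),p+Rt.apply([-.144,0,-.012]),[.6305,-.159,.006]]); print(pts.round(4)); R_=[]
for c,b in (("top",(0,-.00175,0)),("scene",(0,.00175,0))):
    im,d=read_camera(c); cv2.imwrite(f"pics/{c}A.png",im)
    u=proj(pts+np.array(b),c); u0=proj(np.array([.53,-.08,.06]),c)[0]; x0,y0=(u0-[75,75]).astype(int)
    k=cv2.resize(im[y0:y0+150,x0:x0+150],(400,400),interpolation=cv2.INTER_CUBIC); f=400/150
    for q,col in zip(u,((0,255,0),(0,0,255),(255,0,0))): cv2.drawMarker(k,tuple(((q-[x0,y0]+.5)*f).astype(int)),col,cv2.MARKER_CROSS,10,1)
    R_.append(k)
    P=cloud(d,c); m=(d>0)&(P[...,2]>.135)&(P[...,2]<.175)
    e=P-pts[1]; ax=Rt.apply([1,0,0]); sx=e@ax; lat=np.linalg.norm(e[...,:2]-sx[...,None]*ax[:2],axis=-1); m&=(sx>-.006)&(sx<.06)&(lat<.008)
    print(c,m.sum(),np.polyfit(sx[m],P[...,2][m],1).round(4) if m.sum()>5 else None)
    for dx,dy in ((.02,-.05),(-.03,.04),(.03,.0),(.03,.03)):
        cs,sn=np.cos(-.252),np.sin(-.252); q=np.array([.4845+cs*dx-sn*dy,-.0575+sn*dx+cs*dy]); n=(np.hypot(P[...,0]-q[0],P[...,1]-q[1])<.006)&(d>0); print("  plate z",(dx,dy),np.median(P[...,2][n]).round(4),n.sum())
cv2.imwrite("pics/rA.png",np.hstack(R_))
```

```text
[ 0.5581 -0.0339  0.1449] [3.1391e+00 2.2000e-03 2.0991e+00] [ 0.0077 -0.0009 -0.0018 -0.0046  0.0014 -0.0041] 39.998931884765625
[[ 0.5954 -0.0978  0.1571]
 [ 0.6307 -0.1583  0.1573]
 [ 0.6305 -0.159   0.006 ]]
top 57 [-0.0005  0.1608]
  plate z (0.02, -0.05) 0.04 25
  plate z (-0.03, 0.04) nan 0
  plate z (0.03, 0.0) 0.4804 67
  plate z (0.03, 0.03) 0.3994 161
scene 11 [0.1279 0.1534]
  plate z (0.02, -0.05) 0.1444 2
  plate z (-0.03, 0.04) 0.0374 6
  plate z (0.03, 0.0) 0.4341 19
  plate z (0.03, 0.03) 0.3658 117
  return _methods._mean(a, axis=axis, dtype=dtype,
  ret = ret.dtype.type(ret / rcount)
```

View pics/rA.png

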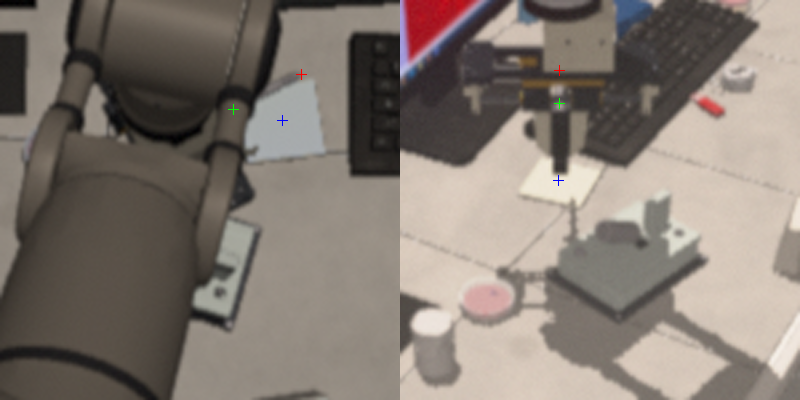

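The tip shows at its predicted point, 15 cm above the tile centre, and the rod is level (depth slope about 0). The plate's top is at about 38 mm and the bystanders are in place. I'll let it settle, then hand in.

{"api": "step_arm", "payload": {"steps": [{"x": 0,"y": 0,"z": 0,"rx": 0,"ry": 0,"rz": 0,"claw": -1},{"x": 0,"y": 0,"z": 0,"rx": 0,"ry": 0,"rz": 0,"claw": -1},{"x": 0,"y": 0,"z": 0,"rx": 0,"ry": 0,"rz": 0,"claw": -1},{"x": 0,"y": 0,"z": 0,"rx": 0,"ry": 0,"rz": 0,"claw": -1},{"x": 0,"y": 0,"z": 0,"rx": 0,"ry": 0,"rz": 0,"claw": -1},{"x": 0,"y": 0,"z": 0,"rx": 0,"ry": 0,"rz": 0,"claw": -1},{"x": 0,"y": 0,"z": 0,"rx": 0,"ry": 0,"rz": 0,"claw": -1},{"x": 0,"y": 0,"z": 0,"rx": 0,"ry": 0,"rz": 0,"claw": -1}]}}

```text
time: 19.62
tool_pos: [0.5578, -0.0343, 0.1441]
tool_rot: [3.141, 0.002, 2.1]
contact_force: [0.1, 0.5, -1.1]
opening: 0.0156
grip_force: 40.0
```

```bash
python3 -c "
from cell import robot
print(robot.hand_in())"
```

```text
the job is handed in; nothing more can be done
None
```

The job was handed in at about 20 s: the cover plate is seated on its pins, the rod was pushed to its collar stop and drawn fully out, and it is now held level and still with its tip about 15 cm above the tile; the hand-in returned no verdict.

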